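Sort the cut pieces and set the sprung length stop of the tube-cutting jig

TASK

Sort what is left of the last batch on the jeweller's bench: the two square tube pieces into the square tray, the round collar into the round dish. Then set the tube-cutting jig for 100 mm: squeeze the stop head across its lock button to free the sprung stop arm, let it out under control (not off to its end stop) until the second full-width line on the bar stands at the sleeve mouth, 60 mm out from home, and finish holding the head firmly gripped right there, so that I can do up the clamp screw. Leave the other things on the bench where they are.

Things in the scene. Friction and masses are not known exactly. Their poses are not given: they have to be found in the camera images.
- stop_arm (a joint): how far the stop arm is out, in m: 0 = home (locked, up to 1 mm of play), 0.060 = the 100 mm setting, 0.115 = end stop. A light spring (3 N, at 60 mm 2.5 N; damped to about 0.1 m/s) pushes the arm out once the catch is free. The catch holds only at home: farther out nothing but a hand keeps the arm in place, as the clamp screw is undone
- lock_button (a joint): travel of the lock button, in m: 0 = out (catch engaged at home), 0.004 = fully in; the catch is free from about 0.0032 on. 1.6 N starts it, 5 N pushes it fully in; it springs back when let go
- stop_head (a point): centre of the grip part of the stop head, the dark steel block at the arm's outer end, 24 mm above the bench. Block: 36 mm wide (x of this frame), 27 mm long (y), 6 to 38 mm above the bench. The arm moves out along -y of this frame, level; z is up. Gripped from above, fingers closing along x, one finger presses the button, the other bears on the plain side: 41 mm wide, 37 mm pressed
- button_face (a point): centre of the outer face of the round black lock button, 15 mm across, 24 mm above the bench, on the +x side of the stop head: it stands 5 mm proud of the block, 1 mm when fully in; pressed along -x
- stop_plate (a point): top middle of the stop plate, an upright steel plate 36 mm wide, 5 mm thick and 54 mm high on the sleeve side (+y) of the stop head; 16 mm from stop_head in +y, moves with it
- sleeve_mouth (a point): top of the bar at the steel sleeve's mouth, 25 mm above the bench, fixed, axes as stop_head. Scale on the 16 mm wide aluminium bar: a black half-width line every 10 mm, a full-width one at 50, 100 and 150 mm, read at the mouth: 40 mm at home (the lines are still inside the sleeve), 50 line at 0.010 out, 100 line at 0.060 out
- jig: the tube-cutting jig, screwed to the bench: grey casting 56 mm wide on a foot plate 84 mm wide, brass square tube clamped in its channel; origin on the bench under the casting's end face, 15 mm from the sleeve mouth in +y and 49.5 mm from stop_head at home. Reaches 160 mm (tube 202 mm) in +y; saw guides 60 mm high at this end, clamp lever 75 mm high 100 mm along
- tube_a_mid (a point): centre of one of the two cut pieces of square brass tube, 16 x 16 mm, 50 mm long along its x axis, lying flat; 8 mm above the bench
- tube_b_mid (a point): centre of the other piece of square brass tube, the same size; 8 mm above the bench
- collar_mid (a point): centre of the collar, a short cut of round brass tube, 30 mm outside, 24 mm inside diameter, 14 mm high, standing with its axis (z) upright; 7 mm above the bench
- square_tray: open dark steel tray, 125 x 125 mm, walls 3 mm thick and 24 mm high, floor 3 mm thick; origin at the centre of its underside; for the square tube pieces. Loose, 0.45 kg
- round_dish: round wooden dish, 128 mm across the rim and 106 mm at the foot, 26 mm high, wall 4 mm, floor 5 mm thick; origin at the centre of its underside; for the round collar. Loose, 0.45 kg
- graver: bystander, leave in place: graver with a round dark wooden handle, 31 mm across and 17 mm high at the handle, 120 mm long, lying flat; origin near its middle, on the bench
- tweezers: bystander, leave in place: steel tweezers, 115 mm long, 8 mm high, lying flat; origin near its middle, on the bench
- charcoal: bystander, leave in place: black charcoal block, 48 x 62 x 41 mm high; origin near its middle, on the bench
- ring_jar: bystander, leave in place: clear plastic jar of gold rings, 62 mm across, 55 mm high; origin near its middle, on the bench
- saw_frame: bystander, leave in place: jeweller's saw frame lying flat, 145 x 140 mm plus a 90 mm wooden handle, 18 mm high, described from the middle of its back bar; origin there, on the bench
- stone_box: bystander, leave in place: clear ten-compartment stone box, 90 x 175 x 24 mm high; origin near its middle, on the bench
- ring_clamp: bystander, leave in place: wooden ring clamp lying flat, 115 x 24 x 28 mm high; origin near its middle, on the bench
Mind the look-alikes: they are no part of the job. What is shaped like the part that bears tube_b_mid but turquoise or white is not meant.

How it is judged:
By the outcome, as a careful person would: the job done as asked, in the order asked, and still so for the second after the job is handed in, while the arm keeps its last pose, push and grip.
It also fails if it takes over 70 s, if anything falls off the work surface, if the arm or the gripper's body presses on something with over 40 N, if the wrist force passes 120 N, or if a joint passes its speed limit or range.

ROBOT

A 7-joint arm with a two-finger parallel gripper is mounted at the origin on the work surface. World frame = base frame: x ahead of the robot, y to its left, z up, the work surface at z = 0. Lengths are in m, angles in rad, forces in N, time in s.
With the tool pointing down it reaches from about 0.425 to 0.925 m from the base axis. Payload 6.8 kg.
Tool frame: the origin (TCP) lies on the centre line of the jaws, within the pads' length; the fingertips stand 19 mm ahead of it and the grasp point (between the pads) is the TCP; z points along the fingers, y is the line along which they close (so a half turn about z gives the same grasp; the last joint's range is limited). The gripper opens to 85 mm and grips with 20 to 120 N. Pads are 22 mm wide; open, the fingers measure 114 mm over their backs; the gripper's body (76 mm by 85 mm) begins 54 mm behind the grasp point. The pads swing forward as they close: fully open they stand 13 mm farther back than shut.
Start: joints at [-1.363, 0.477, 0.022, 1.555, -0.011, 1.109, -0.083], TCP at [0.21, 0.642, 0.25] pointing down, gripper open.
Joint ranges: [-2.96, 2.96], [-0.34, 2.1], [-1.41, 1.46], [0.24, 2.44], [-1.37, 4.51], [0.17, 1.92], [-2.96, 2.96]. Speed limits (rad/s): [2.39, 2.39, 3.14, 3.14, 3.14, 3.14, 3.14].

INTERFACE

Orientations are given as a rotation vector (axis times angle).
In Python, from bench import r gives the robot as it stands. The module is installed in compiled form; this text tells all that it offers.
- The arm moves only by the tool arm_command, never from a script. Its argument "rows" is a list of rows, each an object of numbers: "fingers": the opening, from -1 (shut) to 1 (fully open); "x", "y", "z": the shift along the tool's x, y, z in m; "ax", "ay", "az": the turn, a rotation vector about the tool's x, y, z in degrees. In form: [{"fingers": .., "x": .., "y": .., "z": .., "ax": .., "ay": .., "az": ..}, ...]. A call has 1 to 10 rows; each row shifts and turns the commanded pose from where the row before left it, along the tool's axes as they then stand; what a row does not reach is not made up. A row lasts 1/12 s, in which the tool goes at most 41.7 mm and 7.16 degrees, less where a joint would pass 70% of its speed; a pose out of reach is approached as far as the arm can. A call is refused whole if a number of a shift passes 0.0417 or a number of a turn 7.16, either way. A call with a gripper value outside its range is refused whole. The fingers move at their own pace and stop on an object; "grip_force" is the grip in N (left out, the last holds). Time passes only in rows, so rows that do not move let the fingers close. It gives the time, the measured TCP pose, the force, the opening and the grip force at its end, in the units of the state.
- r.get_obs(): the state, without advancing time (a new reading comes with each control period).
- r.grab_frame(name): name is "side" or "top" or "wrist"; returns a dict with "frame" (400x640x3 uint8, red, green, blue), "depth" (400x640 float32, m along the optical axis (not along the pixel's ray), 0 where there is no reading), "K" (3x3 intrinsics, pixels), "world_from_camera" (4x4, takes a point from camera to world coordinates). Camera axes: x right, y down, z forward; pixel columns grow to the right and rows downward; lengths in m; the calibration is good to about 2 mm. A picture is of the moment at which its call begins.
- r.hand_in(): hands the job in; it is judged then, once.
The state is a dict: "clock": time; "joints": joint angles; "qvel": joint speeds; "tau": joint torques, N m; "tcp_pos": TCP position; "orientation": TCP orientation; "contact_force": force on the tool from outside, world axes, zero at the start; "moment": the same for the moment, N m; "grip_width": finger opening in m; "gripper_force": force on a finger pad.
Only numpy, scipy, OpenCV 4.12 (cv2) and the standard library are available. Lean on these libraries where they do the work, as an engineer would, in place of code of your own. Each camera call takes 0.05 s, during which the arm holds its last target. There are 200 camera calls.

## Working session

There is one attempt and no reset: what is moved stays moved. The work goes in short steps, Python scripts to look and compute and a tool call to move; the robot and the scene stay as the last step left them, time stands still between calls to the robot, and variables do not carry over. Pictures are saved under pics/ and viewed, at most 10 in all, crops included, and the job is handed in when it is done.

Besides the shell and the picture viewer there is one more tool, called after "Call:" in YAML: its name, and indented under it one key for each argument. arm_command: Moves the arm, as the interface text tells. Its arguments: {"type":"object","properties":{"rows":{"type":"array"},"grip_force":{"type":"number"}},"required":["rows"]}

```bash
mkdir -p pics
cat > h.py <<'E'
import numpy as np, cv2
from bench import r
def pt(f,u,v,z=None):
    K=f["K"];T=f["world_from_camera"]
    d=T[:3,:3]@np.array([(u-K[0,2])/K[0,0],(v-K[1,2])/K[1,1],1.])
    if z is None: return T[:3,3]+d*float(f["depth"][int(round(v)),int(round(u))])
    return T[:3,3]+d*(z-T[2,3])/d[2]
def save(n,im): cv2.imwrite("pics/"+n,cv2.cvtColor(im,cv2.COLOR_RGB2BGR))
E
python3 - <<'E'
from h import *
np.set_printoptions(precision=4,suppress=True)
for n in("top","side"):
    f=r.grab_frame(n); save(n+"0.png",f["frame"]); np.savez(n+"0.npz",**f); print(f["K"],f["world_from_camera"])
print(r.get_obs())
E
```

```text
[[397.5899   0.     316.7025]
 [  0.     397.5899 199.1145]
 [  0.       0.       1.    ]] [[-0.0096 -0.9826  0.1853  0.3879]
 [-0.9999  0.011   0.0067  0.0645]
 [-0.0086 -0.1853 -0.9827  0.9025]
 [ 0.      0.      0.      1.    ]]
[[446.9681   0.     321.4415]
 [  0.     446.9681 196.4612]
 [  0.       0.       1.    ]] [[ 0.9632 -0.1983  0.1815  0.3831]
 [-0.2687 -0.7365  0.6208 -0.5479]
 [ 0.0106 -0.6467 -0.7627  0.8199]
 [ 0.      0.      0.      1.    ]]
{'clock': 0.1, 'joints': array([-1.3631,  0.4777,  0.0224,  1.5564, -0.0115,  1.1093, -0.0831]), 'qvel': array([-0.0001, -0.0016,  0.0011, -0.0027, -0.    ,  0.0003,  0.0007]), 'tau': array([  0.0045, -59.7764,   1.6133, -28.1957,   0.0127,   0.0051,
        -0.    ]), 'tcp_pos': array([0.2095, 0.6411, 0.2494]), 'orientation': array([-0.4939, -3.1024,  0.0026]), 'contact_force': array([-0.2825, -0.3287,  0.5982]), 'moment': array([-0.0117, -0.0106,  0.0078]), 'gripper_force': 0.0, 'grip_width': 0.0852350176756767}
```

View pics/top0.png

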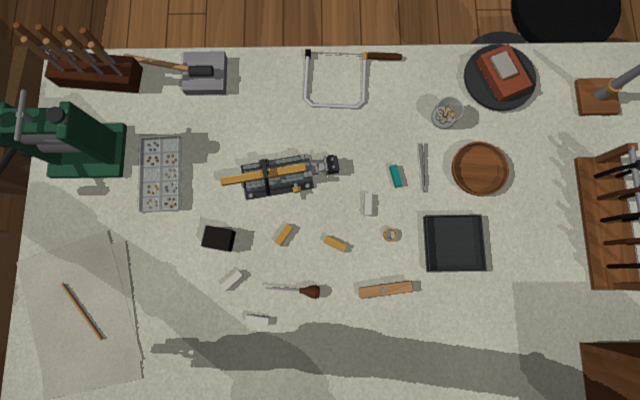

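View pics/side0.png

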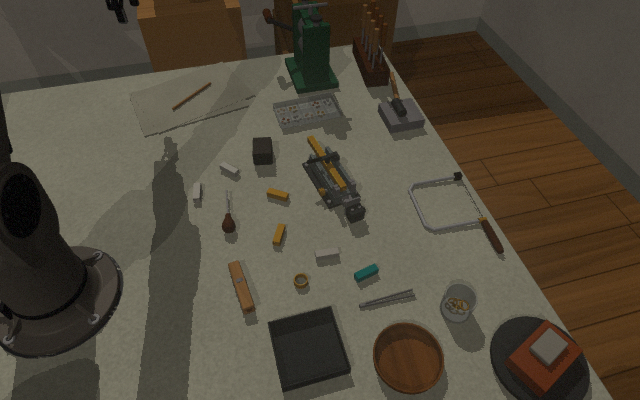

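The top view shows these candidates:
- **Tubes:** brass pieces at (285,234) and (335,243). Look-alikes are white at (232,279), (257,318) and (368,203), and turquoise at (397,176). I choose the two brass ones.
- **Collar:** (392,234).
- **Containers:** tray at (455,243), dish at (480,168).
- **Jig:** stop head near (333,165).

The side view agrees. Next I measure and check a close crop.

```bash
cat > m.py <<'E'
from h import *
np.set_printoptions(precision=4,suppress=True)
f=dict(np.load("top0.npz")); s=dict(np.load("side0.npz"))
def tubes(f,boxes,tag):
    hsv=cv2.cvtColor(f["frame"],cv2.COLOR_RGB2HSV)
    m=cv2.inRange(hsv,(8,110,90),(30,255,255))
    for n,(u0,v0,u1,v1) in boxes.items():
        mm=np.zeros_like(m);mm[v0:v1,u0:u1]=m[v0:v1,u0:u1]
        c=max(cv2.findContours(mm,0,2)[0],key=cv2.contourArea)[:,0,:]
        z=.014 if n=="c" else .013
        P=np.array([pt(f,u,v,z)[:2] for u,v in c],np.float32)
        (cx,cy),(w,h),a=cv2.minAreaRect(P)
        box=cv2.boxPoints(((cx,cy),(w,h),a)); e=[box[1]-box[0],box[2]-box[1]]; e=max(e,key=np.linalg.norm)
        print(tag,n,"px",c.mean(0),"c",cx,cy,"size",w,h,"yaw",np.degrees(np.arctan2(e[1],e[0])))
tubes(f,dict(a=(268,218,302,252),b=(318,228,354,256),c=(378,222,408,246)),"top")
tubes(s,dict(a=(262,185,295,205),b=(268,218,292,250),c=(290,268,312,292)),"side")
# all-depth world map
K=f["K"];T=f["world_from_camera"];U,V=np.meshgrid(np.arange(640),np.arange(400))
d=f["depth"];X=np.stack([(U-K[0,2])/K[0,0]*d,(V-K[1,2])/K[1,1]*d,d],-1)@T[:3,:3].T+T[:3,3]
Z=X[...,2]
print("bench z",np.median(Z[200:300,300:380]))
for n,(u0,v0,u1,v1),zl,zh in (("tray",(415,205,495,280),.015,.04),("dish",(445,135,515,202),.015,.04),("head",(322,150,345,182),.028,.045),("plate",(300,150,335,185),.047,.06),("bar",(305,150,335,185),.02,.03)):
    m=np.zeros(d.shape,bool);m[v0:v1,u0:u1]=1;m&=(d>0)&(Z>zl)&(Z<zh)
    P=X[m]; (c,w,a)=cv2.minAreaRect(P[:,:2].astype(np.float32)); print(n,len(P),c,w,a,"z",np.median(P[:,2]))
x=cv2.resize(f["frame"][150:260,215:415],None,fx=4,fy=4,interpolation=2); save("crop1.png",x)
E
python3 m.py
```

```text
top a px [283.     234.6538] c 0.4761578142642975 0.1462693214416504 size 0.016650794073939323 0.04886963218450546 yaw -35.02832
top b px [334.6596 243.2553] c 0.4554044008255005 0.031458914279937744 size 0.048692211508750916 0.014993476681411266 yaw 62.780556
top c px [389.7222 233.5   ] c 0.4743068516254425 -0.09239734709262848 size 0.026774674654006958 0.02705073356628418 yaw -2.342831
side a px [277.5556 192.4444] c 0.4763595163822174 0.14966437220573425 size 0.01640360802412033 0.049817465245723724 yaw -34.073105
side b px [278.1379 232.3793] c 0.45485326647758484 0.0326167568564415 size 0.05216224864125252 0.01531355082988739 yaw 62.90547
side c px [300.  279.6] c 0.47421592473983765 -0.0935293436050415 size 0.027858490124344826 0.026628073304891586 yaw 75.61034
bench z -0.0003341662404092727
tray 451 (0.45283693075180054, -0.2325572520494461) (0.12501463294029236, 0.12666508555412292) 0.40837424993515015 z 0.022282062566644445
dish 497 (0.6209091544151306, -0.3014931082725525) (0.12549173831939697, 0.12627635896205902) 26.668140411376953 z 0.02384885998856834
head 197 (0.634121835231781, 0.038234010338783264) (0.041171956807374954, 0.03204859420657158) 9.166338920593262 z 0.0372860219112372
plate 136 (0.6251727938652039, 0.07829686999320984) (0.05244508385658264, 0.05998474359512329) 8.637032508850098 z 0.053591765416524384
bar 141 (0.6254286170005798, 0.06457334756851196) (0.04404944181442261, 0.07507094740867615) 17.37703514099121 z 0.02659667790048159
```

View pics/crop1.png

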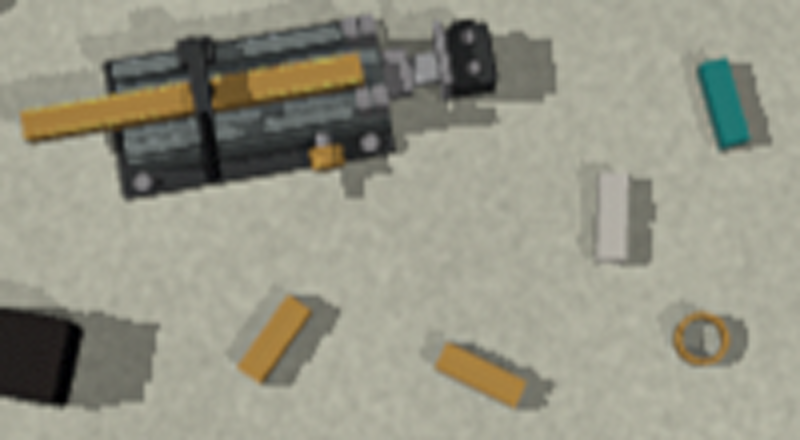

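The crop shows two brass square pieces at full-frame (283,235) and (335,243), and the brass ring at (390,234). The white and turquoise look-alikes sit to the right. The black stop head is at about (333,164), with the jig turned by about 9°. The sizes match and the two views agree within 3 mm.

```bash
cat > go.py <<'E'
import sys
from h import *
from scipy.spatial.transform import Rotation as Ro
# go.py x y z closing_angle_deg
x,y,z,a=map(float,sys.argv[1:5]); o=r.get_obs(); R=Ro.from_rotvec(o["orientation"]).as_matrix()
ang=np.degrees(np.arctan2(R[1,1],R[0,1])); t=(a-ang+90)%180-90
R2=R@Ro.from_rotvec([0,0,-t],degrees=True).as_matrix()
d=np.array([x,y,z])-o["tcp_pos"]
ez=R[:,2]; tilt=R.T@np.cross(ez,[0,0,-1])
print("clk %.2f q7 %.2f ang %.1f"%(o["clock"],o["joints"][6],ang),"turn az %.1f"%-t,"shift after turn mm",np.round(R2.T@d*1000,1),"before turn",np.round(R.T@d*1000,1),"tiltfix",np.round(np.degrees(tilt),2),"w %.4f"%o["grip_width"],"F",np.round(o["contact_force"],1),"tcp",np.round(o["tcp_pos"],4))
E
python3 go.py 0.476 0.147 0.13 55.5
```

```text
clk 0.10 q7 -0.08 ang 71.9 turn az 16.4 shift after turn mm [-499.4 -256.1  120.1] before turn [-406.8 -386.7  120.1] tiltfix [-0.1   0.01  0.  ] w 0.0852 F [-0.3 -0.3  0.6] tcp [0.2095 0.6411 0.2494]
```

Call:
arm_command:
  rows:
    - {"az": 5.5, "z": 0.01, "fingers": 0.1}
    - {"az": 5.5, "z": 0.01, "fingers": 0.1}
    - {"az": 5.4, "z": 0.01, "fingers": 0.1}
    - {"x": -0.03, "y": -0.0155, "z": 0.006, "fingers": 0.1}
    - {"x": -0.036, "y": -0.0185, "z": 0.006, "fingers": 0.1}
    - {"x": -0.036, "y": -0.0185, "z": 0.006, "fingers": 0.1}
    - {"x": -0.036, "y": -0.0185, "z": 0.006, "fingers": 0.1}
    - {"x": -0.036, "y": -0.0185, "z": 0.006, "fingers": 0.1}
    - {"x": -0.036, "y": -0.0185, "z": 0.006, "fingers": 0.1}
    - {"x": -0.036, "y": -0.0185, "z": 0.006, "fingers": 0.1}

```text
validation failed for argument at $.ro...
```

Call:
arm_command:
  rows:
    - {"x": -0.036, "y": -0.0185, "z": 0.006, "fingers": 0.1}
    - {"x": -0.036, "y": -0.0185, "z": 0.006, "fingers": 0.1}
    - {"x": -0.036, "y": -0.0185, "z": 0.006, "fingers": 0.1}
    - {"x": -0.036, "y": -0.0185, "z": 0.006, "fingers": 0.1}
    - {"x": -0.036, "y": -0.0185, "z": 0.006, "fingers": 0.1}
    - {"x": -0.036, "y": -0.0185, "z": 0.006, "fingers": 0.1}
    - {"x": -0.036, "y": -0.0185, "z": 0.006, "fingers": 0.1}
    - {"fingers": 0.1}
    - {"fingers": 0.1}

```text
validation failed for argument at $.ro...
```

```bash
python3 go.py 0.476 0.147 0.13 55.5
python3 - <<'E'
from h import *
f=r.grab_frame("wrist"); np.savez("w1.npz",**f); save("w1.png",f["frame"])
E
```

```text
clk 0.10 q7 -0.08 ang 71.9 turn az 16.4 shift after turn mm [-499.4 -256.1  120.1] before turn [-406.8 -386.7  120.1] tiltfix [-0.1   0.01  0.  ] w 0.0852 F [-0.3 -0.3  0.6] tcp [0.2095 0.6411 0.2494]
```

View pics/w1.png

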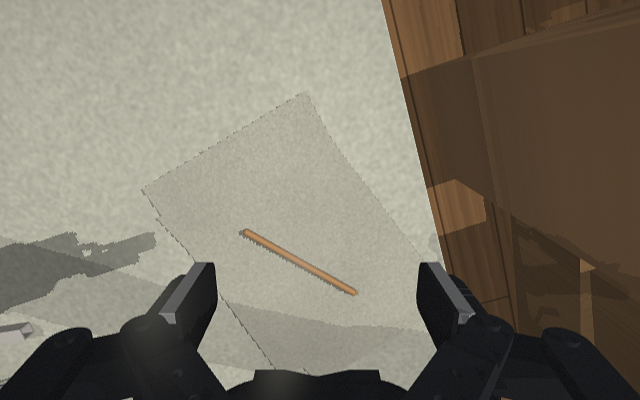

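The move was refused, probably because every row needs all its keys. The wrist view only shows the start area, with the pads at (205,290) and (435,290). I'll resend with full rows.

Call:
arm_command:
  rows:
    - {"fingers": 0.1, "x": 0, "y": 0, "z": 0.01, "ax": 0, "ay": 0, "az": 5.5}
    - {"fingers": 0.1, "x": 0, "y": 0, "z": 0.01, "ax": 0, "ay": 0, "az": 5.5}
    - {"fingers": 0.1, "x": 0, "y": 0, "z": 0.01, "ax": 0, "ay": 0, "az": 5.4}
    - {"fingers": 0.1, "x": -0.03, "y": -0.0155, "z": 0.006, "ax": 0, "ay": 0, "az": 0}
    - {"fingers": 0.1, "x": -0.036, "y": -0.0185, "z": 0.006, "ax": 0, "ay": 0, "az": 0}
    - {"fingers": 0.1, "x": -0.036, "y": -0.0185, "z": 0.006, "ax": 0, "ay": 0, "az": 0}
    - {"fingers": 0.1, "x": -0.036, "y": -0.0185, "z": 0.006, "ax": 0, "ay": 0, "az": 0}
    - {"fingers": 0.1, "x": -0.036, "y": -0.0185, "z": 0.006, "ax": 0, "ay": 0, "az": 0}
    - {"fingers": 0.1, "x": -0.036, "y": -0.0185, "z": 0.006, "ax": 0, "ay": 0, "az": 0}
    - {"fingers": 0.1, "x": -0.036, "y": -0.0185, "z": 0.006, "ax": 0, "ay": 0, "az": 0}

```text
clock: 0.98
tcp_pos: [0.3412, 0.3961, 0.178]
orientation: [-0.931, -3.0, 0.0]
contact_force: [1.0, -0.1, 0.2]
grip_width: 0.0471
gripper_force: 0.0
```

Call:
arm_command:
  rows:
    - {"fingers": 0.1, "x": -0.036, "y": -0.0185, "z": 0.006, "ax": 0, "ay": 0, "az": 0}
    - {"fingers": 0.1, "x": -0.036, "y": -0.0185, "z": 0.006, "ax": 0, "ay": 0, "az": 0}
    - {"fingers": 0.1, "x": -0.036, "y": -0.0185, "z": 0.006, "ax": 0, "ay": 0, "az": 0}
    - {"fingers": 0.1, "x": -0.036, "y": -0.0185, "z": 0.006, "ax": 0, "ay": 0, "az": 0}
    - {"fingers": 0.1, "x": -0.036, "y": -0.0185, "z": 0.006, "ax": 0, "ay": 0, "az": 0}
    - {"fingers": 0.1, "x": -0.036, "y": -0.0185, "z": 0.006, "ax": 0, "ay": 0, "az": 0}
    - {"fingers": 0.1, "x": -0.036, "y": -0.0185, "z": 0.006, "ax": 0, "ay": 0, "az": 0}
    - {"fingers": 0.1, "x": 0, "y": 0, "z": 0, "ax": 0, "ay": 0, "az": 0}
    - {"fingers": 0.1, "x": 0, "y": 0, "z": 0, "ax": 0, "ay": 0, "az": 0}

```text
clock: 1.73
tcp_pos: [0.4758, 0.1457, 0.1359]
orientation: [-0.94, -2.997, 0.002]
contact_force: [-0.3, 0.3, 0.4]
grip_width: 0.0468
gripper_force: 0.0
```

```bash
cat > wt.py <<'E'
# measure a brass piece near the expected place in the wrist view: wt.py x y z_top file
import sys
from h import *
x,y,z=map(float,sys.argv[1:4]); f=r.grab_frame("wrist"); np.savez(sys.argv[4],**f)
hsv=cv2.cvtColor(f["frame"],cv2.COLOR_RGB2HSV); m=cv2.inRange(hsv,(8,110,80),(30,255,255))
for c in cv2.findContours(m,0,2)[0]:
    if cv2.contourArea(c)<60: continue
    P=np.array([pt(f,u,v,z)[:2] for u,v in c[:,0]],np.float32)
    (cx,cy),(w,h),a=cv2.minAreaRect(P)
    if np.hypot(cx-x,cy-y)>.05: continue
    b=cv2.boxPoints(((cx,cy),(w,h),a)); e=max([b[1]-b[0],b[2]-b[1]],key=np.linalg.norm)
    print("px",c[:,0].mean(0).round(),"c %.4f %.4f size %.4f %.4f yaw %.1f"%(cx,cy,w,h,np.degrees(np.arctan2(e[1],e[0]))))
E
python3 go.py 0.476 0.147 0.022 55.5; python3 wt.py .476 .147 .014 w2.npz
```

```text
clk 1.73 q7 0.65 ang 55.2 turn az -0.3 shift after turn mm [  0.6   1.3 113.9] before turn [  0.6   1.3 113.9] tiltfix [-0.07  0.02  0.  ] w 0.0468 F [-0.3  0.3  0.4] tcp [0.4758 0.1457 0.1359]
px [321. 194.] c 0.4766 0.1479 size 0.0156 0.0525 yaw -35.2
```

Call:
arm_command:
  rows:
    - {"fingers": 0.1, "x": 0.001, "y": 0.002, "z": 0.025, "ax": 0, "ay": 0, "az": 0}
    - {"fingers": 0.1, "x": 0, "y": 0, "z": 0.03, "ax": 0, "ay": 0, "az": 0}
    - {"fingers": 0.1, "x": 0, "y": 0, "z": 0.03, "ax": 0, "ay": 0, "az": 0}
    - {"fingers": 0.1, "x": 0, "y": 0, "z": 0.019, "ax": 0, "ay": 0, "az": 0}
    - {"fingers": 0.1, "x": 0, "y": 0, "z": 0.01, "ax": 0, "ay": 0, "az": 0}
    - {"fingers": -1, "x": 0, "y": 0, "z": 0, "ax": 0, "ay": 0, "az": 0}
    - {"fingers": -1, "x": 0, "y": 0, "z": 0, "ax": 0, "ay": 0, "az": 0}
    - {"fingers": -1, "x": 0, "y": 0, "z": 0, "ax": 0, "ay": 0, "az": 0}
    - {"fingers": -1, "x": 0, "y": 0, "z": 0, "ax": 0, "ay": 0, "az": 0}
    - {"fingers": -1, "x": 0, "y": 0, "z": 0, "ax": 0, "ay": 0, "az": 0}
  grip_force: 30

```text
clock: 2.62
tcp_pos: [0.4762, 0.1513, 0.0234]
orientation: [0.931, 2.999, 0.002]
contact_force: [0.6, -0.4, 0.1]
grip_width: 0.0152
gripper_force: 31.5
```

```bash
python3 go.py 0.473 -0.232 0.13 0.4
```

```text
clk 2.62 q7 0.71 ang 55.5 turn az 55.1 shift after turn mm [-383.2   -5.6 -107. ] before turn [-214.5 -317.5 -107. ] tiltfix [0.11 0.06 0.  ] w 0.0152 F [ 0.6 -0.4  0.1] tcp [0.4762 0.1513 0.0234]
```

Call:
arm_command:
  rows:
    - {"fingers": -1, "x": 0, "y": 0, "z": -0.02, "ax": 0, "ay": 0, "az": 0}
    - {"fingers": -1, "x": 0, "y": 0, "z": -0.03, "ax": 0, "ay": 0, "az": 6.8}
    - {"fingers": -1, "x": 0, "y": 0, "z": -0.03, "ax": 0, "ay": 0, "az": 6.9}
    - {"fingers": -1, "x": 0, "y": 0, "z": -0.027, "ax": 0, "ay": 0, "az": 6.9}
    - {"fingers": -1, "x": 0, "y": 0, "z": 0, "ax": 0, "ay": 0, "az": 6.9}
    - {"fingers": -1, "x": 0, "y": 0, "z": 0, "ax": 0, "ay": 0, "az": 6.9}
    - {"fingers": -1, "x": 0, "y": 0, "z": 0, "ax": 0, "ay": 0, "az": 6.9}
    - {"fingers": -1, "x": 0, "y": 0, "z": 0, "ax": 0, "ay": 0, "az": 6.9}
    - {"fingers": -1, "x": 0, "y": 0, "z": 0, "ax": 0, "ay": 0, "az": 6.9}

```text
clock: 3.37
tcp_pos: [0.4755, 0.151, 0.1301]
orientation: [-2.22, -2.223, -0.003]
contact_force: [0.1, -0.0, -1.0]
grip_width: 0.0149
gripper_force: 31.5
```

Call:
arm_command:
  rows:
    - {"fingers": -1, "x": -0.023, "y": 0, "z": 0, "ax": 0, "ay": 0, "az": 0}
    - {"fingers": -1, "x": -0.04, "y": -0.001, "z": 0, "ax": 0, "ay": 0, "az": 0}
    - {"fingers": -1, "x": -0.04, "y": -0.001, "z": 0, "ax": 0, "ay": 0, "az": 0}
    - {"fingers": -1, "x": -0.04, "y": -0.001, "z": 0, "ax": 0, "ay": 0, "az": 0}
    - {"fingers": -1, "x": -0.04, "y": -0.001, "z": 0, "ax": 0, "ay": 0, "az": 0}
    - {"fingers": -1, "x": -0.04, "y": -0.001, "z": 0, "ax": 0, "ay": 0, "az": 0}
    - {"fingers": -1, "x": -0.04, "y": -0.001, "z": 0, "ax": 0, "ay": 0, "az": 0}
    - {"fingers": -1, "x": -0.04, "y": 0, "z": 0, "ax": 0, "ay": 0, "az": 0}
    - {"fingers": -1, "x": -0.04, "y": 0, "z": 0, "ax": 0, "ay": 0, "az": 0}
    - {"fingers": -1, "x": -0.04, "y": 0, "z": 0, "ax": 0, "ay": 0, "az": 0}

```text
clock: 4.2
tcp_pos: [0.4719, -0.2341, 0.1301]
orientation: [2.213, 2.229, 0.002]
contact_force: [1.0, -0.2, 0.1]
grip_width: 0.0152
gripper_force: 31.5
```

```bash
python3 go.py 0.473 -0.232 0.028 0.4
```

```text
clk 4.20 q7 0.66 ang 0.4 turn az 0.0 shift after turn mm [  2.    0.9 102.1] before turn [  2.    0.9 102.1] tiltfix [ 0.08 -0.02 -0.  ] w 0.0152 F [ 1.  -0.2  0.1] tcp [ 0.4719 -0.2341  0.1301]
```

Call:
arm_command:
  rows:
    - {"fingers": -1, "x": 0.002, "y": 0.001, "z": 0.02, "ax": 0, "ay": 0, "az": 0}
    - {"fingers": -1, "x": 0, "y": 0, "z": 0.03, "ax": 0, "ay": 0, "az": 0}
    - {"fingers": -1, "x": 0, "y": 0, "z": 0.03, "ax": 0, "ay": 0, "az": 0}
    - {"fingers": -1, "x": 0, "y": 0, "z": 0.014, "ax": 0, "ay": 0, "az": 0}
    - {"fingers": -1, "x": 0, "y": 0, "z": 0.006, "ax": 0, "ay": 0, "az": 0}
    - {"fingers": -1, "x": 0, "y": 0, "z": 0, "ax": 0, "ay": 0, "az": 0}
    - {"fingers": -1, "x": 0, "y": 0, "z": 0, "ax": 0, "ay": 0, "az": 0}
    - {"fingers": -0.38, "x": 0, "y": 0, "z": 0, "ax": 0, "ay": 0, "az": 0}
    - {"fingers": -0.38, "x": 0, "y": 0, "z": 0, "ax": 0, "ay": 0, "az": 0}
    - {"fingers": -0.38, "x": 0, "y": 0, "z": 0, "ax": 0, "ay": 0, "az": 0}

```text
clock: 5.03
tcp_pos: [0.4739, -0.2303, 0.0303]
orientation: [2.212, 2.228, 0.002]
contact_force: [0.2, -0.2, 0.1]
grip_width: 0.0265
gripper_force: 0.0
```

Call:
arm_command:
  rows:
    - {"fingers": -0.38, "x": 0, "y": 0, "z": -0.01, "ax": 0, "ay": 0, "az": 0}
    - {"fingers": -0.38, "x": 0, "y": 0, "z": -0.03, "ax": 0, "ay": 0, "az": 0}
    - {"fingers": -0.38, "x": 0, "y": 0, "z": -0.03, "ax": 0, "ay": 0, "az": 0}
    - {"fingers": 0.1, "x": 0, "y": 0, "z": -0.03, "ax": 0, "ay": 0, "az": 0}
    - {"fingers": 0.1, "x": 0.02, "y": 0, "z": 0, "ax": 0, "ay": 0, "az": 0}
    - {"fingers": 0.1, "x": 0.04, "y": 0, "z": 0, "ax": 0, "ay": 0, "az": 0}
    - {"fingers": 0.1, "x": 0.04, "y": 0, "z": 0, "ax": 0, "ay": 0, "az": 0}
    - {"fingers": 0.1, "x": 0.04, "y": 0, "z": 0, "ax": 0, "ay": 0, "az": 0}
    - {"fingers": 0.1, "x": 0.04, "y": 0, "z": 0, "ax": 0, "ay": 0, "az": 0}

```text
clock: 5.78
tcp_pos: [0.4717, -0.0486, 0.1304]
orientation: [2.214, 2.228, 0.002]
contact_force: [1.0, -0.0, 0.6]
grip_width: 0.0469
gripper_force: 0.0
```

```bash
python3 go.py 0.4555 0.032 0.13 -27.1
python3 - <<'E'
from h import *
f=r.grab_frame("top");hsv=cv2.cvtColor(f["frame"],cv2.COLOR_RGB2HSV); m=cv2.inRange(hsv,(8,110,50),(30,255,255))
v,u=np.nonzero(m[215:270,424:486]); print(len(u), pt(f,u.mean()+424,v.mean()+215,.019) if len(u) else 0)
E
```

```text
clk 5.78 q7 0.26 ang 0.4 turn az 27.5 shift after turn mm [ 64.4 -51.1   0.4] before turn [ 80.7 -15.7   0.4] tiltfix [ 0.08 -0.03  0.  ] w 0.0469 F [ 1.  -0.   0.6] tcp [ 0.4717 -0.0486  0.1304]
0 0
```

Call:
arm_command:
  rows:
    - {"fingers": 0.1, "x": 0, "y": 0, "z": 0, "ax": 0, "ay": 0, "az": 6.9}
    - {"fingers": 0.1, "x": 0, "y": 0, "z": 0, "ax": 0, "ay": 0, "az": 6.9}
    - {"fingers": 0.1, "x": 0, "y": 0, "z": 0, "ax": 0, "ay": 0, "az": 6.9}
    - {"fingers": 0.1, "x": 0, "y": 0, "z": 0, "ax": 0, "ay": 0, "az": 6.8}
    - {"fingers": 0.1, "x": 0.032, "y": -0.0255, "z": 0, "ax": 0, "ay": 0, "az": 0}
    - {"fingers": 0.1, "x": 0.032, "y": -0.0255, "z": 0, "ax": 0, "ay": 0, "az": 0}
    - {"fingers": 0.1, "x": 0, "y": 0, "z": 0, "ax": 0, "ay": 0, "az": 0}
    - {"fingers": 0.1, "x": 0, "y": 0, "z": 0, "ax": 0, "ay": 0, "az": 0}

```text
clock: 6.5
tcp_pos: [0.4554, 0.0326, 0.1299]
orientation: [-2.674, -1.647, -0.001]
contact_force: [0.1, -0.6, -0.3]
grip_width: 0.047
gripper_force: 0.0
```

```bash
python3 wt.py .4555 .032 .014 w3.npz; python3 go.py 0.4555 0.032 0.023 -27.1;  python3 - <<'E'
from h import *
f=r.grab_frame("side");hsv=cv2.cvtColor(f["frame"],cv2.COLOR_RGB2HSV); m=cv2.inRange(hsv,(8,100,40),(30,255,255))
v,u=np.nonzero(m[315:380,275:345]); print(len(u), pt(f,u.mean()+275,v.mean()+315,.019) if len(u) else 0)
f=r.grab_frame("top"); save("chk.png",cv2.resize(np.hstack([f["frame"][190:290,300:500]]),None,fx=3,fy=3))
E
```

```text
px [313. 206.] c 0.4559 0.0326 size 0.0530 0.0158 yaw 62.9
clk 6.55 q7 -0.32 ang -26.9 turn az 0.2 shift after turn mm [  1.   -0.8 106.9] before turn [  1.   -0.8 106.9] tiltfix [ 0.02 -0.05 -0.  ] w 0.0469 F [ 0.7 -1.1 -0.2] tcp [0.4557 0.0307 0.1299]
296 [ 0.47197111 -0.23826472  0.019     ]
```

View pics/chk.png

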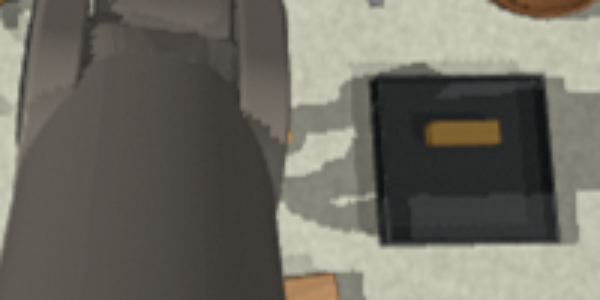

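Tube a lies flat in the tray, at crop pixel (462,132) and world (0.472,-0.238). Next is tube b.

Call:
arm_command:
  rows:
    - {"fingers": 0.1, "x": 0, "y": 0, "z": 0.025, "ax": 0, "ay": 0, "az": 0}
    - {"fingers": 0.1, "x": 0, "y": 0, "z": 0.03, "ax": 0, "ay": 0, "az": 0}
    - {"fingers": 0.1, "x": 0, "y": 0, "z": 0.028, "ax": 0, "ay": 0, "az": 0}
    - {"fingers": 0.1, "x": 0, "y": 0, "z": 0.016, "ax": 0, "ay": 0, "az": 0}
    - {"fingers": 0.1, "x": 0, "y": 0, "z": 0.008, "ax": 0, "ay": 0, "az": 0}
    - {"fingers": -1, "x": 0, "y": 0, "z": 0, "ax": 0, "ay": 0, "az": 0}
    - {"fingers": -1, "x": 0, "y": 0, "z": 0, "ax": 0, "ay": 0, "az": 0}
    - {"fingers": -1, "x": 0, "y": 0, "z": 0, "ax": 0, "ay": 0, "az": 0}
    - {"fingers": -1, "x": 0, "y": 0, "z": 0, "ax": 0, "ay": 0, "az": 0}
    - {"fingers": -1, "x": 0, "y": 0, "z": 0, "ax": 0, "ay": 0, "az": 0}

```text
clock: 7.48
tcp_pos: [0.4564, 0.0301, 0.0233]
orientation: [2.679, 1.639, 0.003]
contact_force: [-0.1, -0.3, 4.5]
grip_width: 0.015
gripper_force: 31.4
```

Call:
arm_command:
  rows:
    - {"fingers": -1, "x": 0, "y": 0, "z": -0.02, "ax": 0, "ay": 0, "az": 0}
    - {"fingers": -1, "x": 0, "y": 0, "z": -0.03, "ax": 0, "ay": 0, "az": -6.8}
    - {"fingers": -1, "x": 0, "y": 0, "z": -0.03, "ax": 0, "ay": 0, "az": -6.8}
    - {"fingers": -1, "x": 0, "y": 0, "z": -0.027, "ax": 0, "ay": 0, "az": -6.8}
    - {"fingers": -1, "x": 0, "y": 0, "z": 0, "ax": 0, "ay": 0, "az": -6.9}

```text
clock: 7.9
tcp_pos: [0.4584, 0.0303, 0.1339]
orientation: [2.208, 2.229, 0.011]
contact_force: [0.8, 0.8, -0.5]
grip_width: 0.0151
gripper_force: 30.8
```

```bash
python3 go.py 0.432 -0.234 0.13 0.4
```

```text
clk 7.90 q7 0.08 ang 0.5 turn az 0.1 shift after turn mm [-264.1  -28.3    3.1] before turn [-264.1  -28.9    3.1] tiltfix [ 0.45 -0.13  0.  ] w 0.0151 F [ 0.8  0.8 -0.5] tcp [0.4584 0.0303 0.1339]
```

Call:
arm_command:
  rows:
    - {"fingers": -1, "x": -0.024, "y": -0.003, "z": 0, "ax": 0, "ay": 0, "az": 0}
    - {"fingers": -1, "x": -0.036, "y": -0.004, "z": 0, "ax": 0, "ay": 0, "az": 0}
    - {"fingers": -1, "x": -0.036, "y": -0.004, "z": 0, "ax": 0, "ay": 0, "az": 0}
    - {"fingers": -1, "x": -0.036, "y": -0.004, "z": 0, "ax": 0, "ay": 0, "az": 0}
    - {"fingers": -1, "x": -0.036, "y": -0.004, "z": 0, "ax": 0, "ay": 0, "az": 0}
    - {"fingers": -1, "x": -0.036, "y": -0.004, "z": 0, "ax": 0, "ay": 0, "az": 0}
    - {"fingers": -1, "x": -0.036, "y": -0.004, "z": 0, "ax": 0, "ay": 0, "az": 0}
    - {"fingers": -1, "x": -0.024, "y": 0, "z": 0, "ax": 0, "ay": 0, "az": 0}
    - {"fingers": -1, "x": 0, "y": 0, "z": 0, "ax": 0, "ay": 0, "az": 0}
    - {"fingers": -1, "x": 0, "y": 0, "z": 0, "ax": 0, "ay": 0, "az": 0}

```text
clock: 8.73
tcp_pos: [0.4292, -0.2354, 0.1298]
orientation: [2.22, 2.221, 0.0]
contact_force: [0.5, 1.6, -0.6]
grip_width: 0.0149
gripper_force: 30.7
```

```bash
python3 go.py 0.432 -0.234 0.029 0.4
```

```text
clk 8.73 q7 0.69 ang 0.0 turn az -0.4 shift after turn mm [  1.4   2.7 100.8] before turn [  1.4   2.7 100.8] tiltfix [ 0.04  0.03 -0.  ] w 0.0149 F [ 0.5  1.6 -0.6] tcp [ 0.4292 -0.2354  0.1298]
```

Call:
arm_command:
  rows:
    - {"fingers": -1, "x": 0.001, "y": 0.002, "z": 0.02, "ax": 0, "ay": 0, "az": 0}
    - {"fingers": -1, "x": 0, "y": 0, "z": 0.03, "ax": 0, "ay": 0, "az": 0}
    - {"fingers": -1, "x": 0, "y": 0, "z": 0.03, "ax": 0, "ay": 0, "az": 0}
    - {"fingers": -1, "x": 0, "y": 0, "z": 0.014, "ax": 0, "ay": 0, "az": 0}
    - {"fingers": -1, "x": 0, "y": 0, "z": 0.006, "ax": 0, "ay": 0, "az": 0}
    - {"fingers": -1, "x": 0, "y": 0, "z": 0, "ax": 0, "ay": 0, "az": 0}
    - {"fingers": -1, "x": 0, "y": 0, "z": 0, "ax": 0, "ay": 0, "az": 0}
    - {"fingers": -0.38, "x": 0, "y": 0, "z": 0, "ax": 0, "ay": 0, "az": 0}
    - {"fingers": -0.38, "x": 0, "y": 0, "z": 0, "ax": 0, "ay": 0, "az": 0}
    - {"fingers": -0.38, "x": 0, "y": 0, "z": 0, "ax": 0, "ay": 0, "az": 0}

```text
clock: 9.57
tcp_pos: [0.4322, -0.2332, 0.0303]
orientation: [2.216, 2.224, 0.002]
contact_force: [0.2, -0.4, 0.6]
grip_width: 0.0261
gripper_force: 0.0
```

Call:
arm_command:
  rows:
    - {"fingers": -0.38, "x": 0, "y": 0, "z": -0.01, "ax": 0, "ay": 0, "az": 0}
    - {"fingers": -0.38, "x": 0, "y": 0, "z": -0.03, "ax": 0, "ay": 0, "az": 0}
    - {"fingers": -0.38, "x": 0, "y": 0, "z": -0.03, "ax": 0, "ay": 0, "az": 0}
    - {"fingers": 0.2, "x": 0, "y": 0, "z": -0.03, "ax": 0, "ay": 0, "az": 0}

```text
clock: 9.9
tcp_pos: [0.431, -0.2332, 0.1311]
orientation: [-2.218, -2.224, 0.001]
contact_force: [1.2, -0.3, 0.4]
grip_width: 0.0376
gripper_force: 0.0
```

```bash
python3 go.py 0.4742 -0.093 0.13 -5
```

```text
clk 9.90 q7 0.69 ang 0.2 turn az 5.2 shift after turn mm [143.4  30.8   1.1] before turn [140.1  43.6   1.1] tiltfix [-0.04 -0.   -0.  ] w 0.0376 F [ 1.2 -0.3  0.4] tcp [ 0.431  -0.2332  0.1311]
```

Call:
arm_command:
  rows:
    - {"fingers": 0.2, "x": 0.035, "y": 0.011, "z": 0, "ax": 0, "ay": 0, "az": 0}
    - {"fingers": 0.2, "x": 0.035, "y": 0.011, "z": 0, "ax": 0, "ay": 0, "az": 0}
    - {"fingers": 0.2, "x": 0.035, "y": 0.011, "z": 0, "ax": 0, "ay": 0, "az": 0}
    - {"fingers": 0.2, "x": 0.035, "y": 0.011, "z": 0, "ax": 0, "ay": 0, "az": 0}
    - {"fingers": 0.2, "x": 0, "y": 0, "z": 0, "ax": 0, "ay": 0, "az": 0}
    - {"fingers": 0.2, "x": 0, "y": 0, "z": 0, "ax": 0, "ay": 0, "az": 0}

```text
clock: 10.4
tcp_pos: [0.4758, -0.0905, 0.1301]
orientation: [2.212, 2.231, 0.002]
contact_force: [-0.6, -0.4, 0.7]
grip_width: 0.0514
gripper_force: 0.0
```

```bash
python3 go.py 0.4742 -0.093 0.023 0; python3 wt.py .474 -.093 .014 w4.npz
```

```text
clk 10.40 q7 0.38 ang 0.5 turn az 0.5 shift after turn mm [ -2.5  -1.7 107.1] before turn [ -2.5  -1.8 107.1] tiltfix [ 0.06 -0.04 -0.  ] w 0.0514 F [-0.6 -0.4  0.7] tcp [ 0.4758 -0.0905  0.1301]
px [314. 199.] c 0.4750 -0.0913 size 0.0287 0.0300 yaw -89.5
```

Call:
arm_command:
  rows:
    - {"fingers": 0.2, "x": -0.001, "y": -0.001, "z": 0.025, "ax": 0, "ay": 0, "az": 0}
    - {"fingers": 0.2, "x": 0, "y": 0, "z": 0.03, "ax": 0, "ay": 0, "az": 0}
    - {"fingers": 0.2, "x": 0, "y": 0, "z": 0.028, "ax": 0, "ay": 0, "az": 0}
    - {"fingers": 0.2, "x": 0, "y": 0, "z": 0.016, "ax": 0, "ay": 0, "az": 0}
    - {"fingers": 0.2, "x": 0, "y": 0, "z": 0.009, "ax": 0, "ay": 0, "az": 0}
    - {"fingers": -1, "x": 0, "y": 0, "z": 0, "ax": 0, "ay": 0, "az": 0}
    - {"fingers": -1, "x": 0, "y": 0, "z": 0, "ax": 0, "ay": 0, "az": 0}
    - {"fingers": -1, "x": 0, "y": 0, "z": 0, "ax": 0, "ay": 0, "az": 0}
    - {"fingers": -1, "x": 0, "y": 0, "z": 0, "ax": 0, "ay": 0, "az": 0}
    - {"fingers": -1, "x": 0, "y": 0, "z": 0, "ax": 0, "ay": 0, "az": 0}
  grip_force: 25

```text
clock: 11.28
tcp_pos: [0.4747, -0.094, 0.0222]
orientation: [2.216, 2.225, 0.002]
contact_force: [-1.5, -0.2, 0.0]
grip_width: 0.028
gripper_force: 26.2
```

Call:
arm_command:
  rows:
    - {"fingers": -1, "x": 0, "y": 0, "z": -0.02, "ax": 0, "ay": 0, "az": 0}
    - {"fingers": -1, "x": 0, "y": 0, "z": -0.03, "ax": 0, "ay": 0, "az": 0}
    - {"fingers": -1, "x": 0, "y": 0, "z": -0.03, "ax": 0, "ay": 0, "az": 0}
    - {"fingers": -1, "x": 0, "y": 0, "z": -0.03, "ax": 0, "ay": 0, "az": 0}
    - {"fingers": -1, "x": 0, "y": 0, "z": 0, "ax": 0, "ay": 0, "az": 0}

```text
clock: 11.7
tcp_pos: [0.4771, -0.0945, 0.1363]
orientation: [2.214, 2.221, 0.01]
contact_force: [0.7, 0.3, -0.6]
grip_width: 0.0279
gripper_force: 26.2
```

```bash
python3 go.py 0.621 -0.3015 0.13 0
python3 - <<'E'
from h import *
f=r.grab_frame("top"); g=f["frame"]; hsv=cv2.cvtColor(g,cv2.COLOR_RGB2HSV)
save("chk2.png",cv2.resize(g[120:290,300:520],None,fx=3,fy=3))
E
```

```text
clk 11.70 q7 0.38 ang 0.2 turn az 0.2 shift after turn mm [-207.   143.8    7.5] before turn [-207.4  143.2    7.5] tiltfix [ 0.5  -0.03 -0.  ] w 0.0279 F [ 0.7  0.3 -0.6] tcp [ 0.4771 -0.0945  0.1363]
```

View pics/chk2.png

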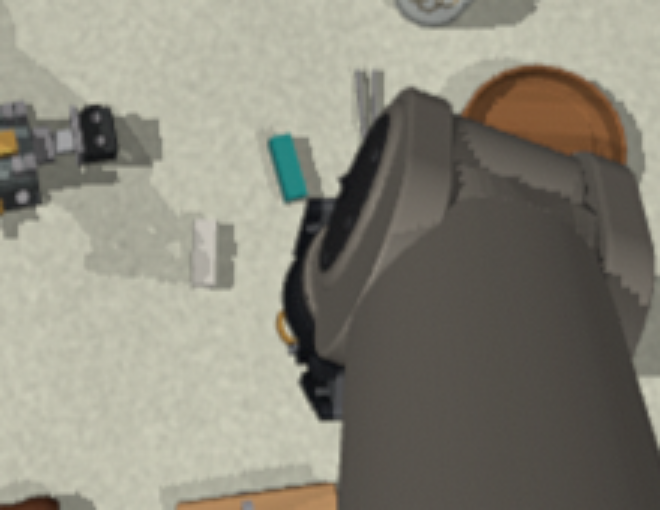

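The collar is in the grip, visible at the gripper edge near (285,325). Moving to the dish.

Call:
arm_command:
  rows:
    - {"fingers": -1, "x": -0.02, "y": 0.014, "z": 0, "ax": 0, "ay": 0, "az": 0}
    - {"fingers": -1, "x": -0.03, "y": 0.021, "z": 0, "ax": 0, "ay": 0, "az": 0}
    - {"fingers": -1, "x": -0.03, "y": 0.021, "z": 0, "ax": 0, "ay": 0, "az": 0}
    - {"fingers": -1, "x": -0.03, "y": 0.021, "z": 0, "ax": 0, "ay": 0, "az": 0}
    - {"fingers": -1, "x": -0.03, "y": 0.021, "z": 0, "ax": 0, "ay": 0, "az": 0}
    - {"fingers": -1, "x": -0.03, "y": 0.021, "z": 0, "ax": 0, "ay": 0, "az": 0}
    - {"fingers": -1, "x": -0.037, "y": 0.024, "z": 0, "ax": 0, "ay": 0, "az": 0}
    - {"fingers": -1, "x": 0, "y": 0, "z": 0, "ax": 0, "ay": 0, "az": 0}
    - {"fingers": -1, "x": 0, "y": 0, "z": 0, "ax": 0, "ay": 0, "az": 0}

```text
clock: 12.5
tcp_pos: [0.616, -0.3009, 0.1298]
orientation: [-2.22, -2.222, 0.003]
contact_force: [-0.5, 0.1, -0.4]
grip_width: 0.0277
gripper_force: 26.2
```

```bash
python3 go.py 0.621 -0.3015 0.0305 0
```

```text
clk 12.50 q7 0.70 ang 0.0 turn az 0.0 shift after turn mm [-0.5  5.2 99.3] before turn [-0.5  5.2 99.3] tiltfix [-0.09  0.06 -0.  ] w 0.0277 F [-0.5  0.1 -0.4] tcp [ 0.616  -0.3009  0.1298]
```

Call:
arm_command:
  rows:
    - {"fingers": -1, "x": 0, "y": 0.005, "z": 0.02, "ax": 0, "ay": 0, "az": 0}
    - {"fingers": -1, "x": 0, "y": 0, "z": 0.03, "ax": 0, "ay": 0, "az": 0}
    - {"fingers": -1, "x": 0, "y": 0, "z": 0.03, "ax": 0, "ay": 0, "az": 0}
    - {"fingers": -1, "x": 0, "y": 0, "z": 0.012, "ax": 0, "ay": 0, "az": 0}
    - {"fingers": -1, "x": 0, "y": 0, "z": 0.006, "ax": 0, "ay": 0, "az": 0}
    - {"fingers": -1, "x": 0, "y": 0, "z": 0, "ax": 0, "ay": 0, "az": 0}
    - {"fingers": -1, "x": 0, "y": 0, "z": 0, "ax": 0, "ay": 0, "az": 0}
    - {"fingers": 0, "x": 0, "y": 0, "z": 0, "ax": 0, "ay": 0, "az": 0}
    - {"fingers": 0, "x": 0, "y": 0, "z": 0, "ax": 0, "ay": 0, "az": 0}
    - {"fingers": 0, "x": 0, "y": 0, "z": 0, "ax": 0, "ay": 0, "az": 0}

```text
clock: 13.33
tcp_pos: [0.6222, -0.2987, 0.0347]
orientation: [2.216, 2.224, 0.002]
contact_force: [-0.1, 0.8, 0.5]
grip_width: 0.0424
gripper_force: 0.0
```

Call:
arm_command:
  rows:
    - {"fingers": 0, "x": 0, "y": 0, "z": -0.01, "ax": 0, "ay": 0, "az": 0}
    - {"fingers": 0, "x": 0, "y": 0, "z": -0.03, "ax": 0, "ay": 0, "az": 0}
    - {"fingers": 0, "x": 0, "y": 0, "z": -0.04, "ax": 0, "ay": 0, "az": 0}
    - {"fingers": 0.4, "x": 0, "y": 0, "z": -0.04, "ax": 0, "ay": 0, "az": -4.5}
    - {"fingers": 0.4, "x": 0, "y": 0, "z": -0.02, "ax": 0, "ay": 0, "az": -4.5}

```text
clock: 13.75
tcp_pos: [0.623, -0.3, 0.1796]
orientation: [2.028, 2.39, 0.002]
contact_force: [1.1, -0.5, 0.5]
grip_width: 0.0598
gripper_force: 0.0
```

```bash
python3 go.py 0.635 0.0 0.17 9
```

```text
clk 13.75 q7 0.81 ang 9.4 turn az 0.4 shift after turn mm [294.5  58.7   8.7] before turn [294.1  60.6   8.7] tiltfix [0.32 0.25 0.  ] w 0.0598 F [ 1.1 -0.5  0.5] tcp [ 0.623  -0.3     0.1796]
```

Call:
arm_command:
  rows:
    - {"fingers": 0.4, "x": 0.024, "y": 0.005, "z": 0, "ax": 0, "ay": 0, "az": 0}
    - {"fingers": 0.4, "x": 0.036, "y": 0.0073, "z": 0, "ax": 0, "ay": 0, "az": 0}
    - {"fingers": 0.4, "x": 0.036, "y": 0.0073, "z": 0, "ax": 0, "ay": 0, "az": 0}
    - {"fingers": 0.4, "x": 0.036, "y": 0.0073, "z": 0, "ax": 0, "ay": 0, "az": 0}
    - {"fingers": 0.4, "x": 0.036, "y": 0.0073, "z": 0, "ax": 0, "ay": 0, "az": 0}
    - {"fingers": 0.4, "x": 0.036, "y": 0.0073, "z": 0, "ax": 0, "ay": 0, "az": 0}
    - {"fingers": 0.4, "x": 0.036, "y": 0.0073, "z": 0, "ax": 0, "ay": 0, "az": 0}
    - {"fingers": 0.4, "x": 0.036, "y": 0.0073, "z": 0, "ax": 0, "ay": 0, "az": 0}
    - {"fingers": 0.4, "x": 0.018, "y": 0.004, "z": 0, "ax": 0, "ay": 0, "az": 0}
    - {"fingers": 0.4, "x": 0, "y": 0, "z": 0, "ax": 0, "ay": 0, "az": 0}

```text
clock: 14.58
tcp_pos: [0.6342, 0.0089, 0.1739]
orientation: [-2.024, -2.4, -0.005]
contact_force: [-1.2, 0.6, -0.4]
grip_width: 0.0596
gripper_force: 0.0
```

```bash
python3 go.py 0.635 0.036 0.17 9
python3 - <<'E'
from h import *
t=r.grab_frame("top"); f=r.grab_frame("wrist"); np.savez("w5.npz",**f); np.savez("t5.npz",**t)
a=cv2.resize(t["frame"][130:280,420:520],(400,600)); b=cv2.resize(f["frame"],(640,400)); b=cv2.resize(b[:,120:520],(400,400)); b=np.vstack([b,np.zeros((200,400,3),np.uint8)])
save("chk3.png",np.hstack([a,b]))
E
```

```text
clk 14.58 q7 0.34 ang 9.7 turn az 0.7 shift after turn mm [26.7  5.   4. ] before turn [26.6  5.3  4. ] tiltfix [ 0.07 -0.2   0.  ] w 0.0596 F [-1.2  0.6 -0.4] tcp [0.6342 0.0089 0.1739]
```

View pics/chk3.png

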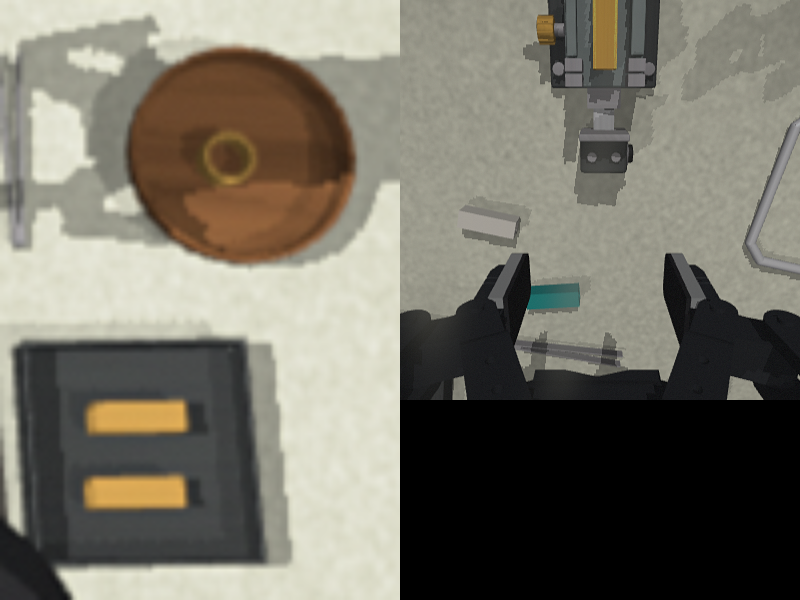

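Both tubes are in the tray (crop (137,417) and (135,492)) and the collar is in the dish (crop (230,158)). The wrist view shows the head block at about frame pixel (325,157), with the button on the right at (350,154). Now I measure the head precisely.

```bash
cat > hd.py <<'E'
from h import *
np.set_printoptions(precision=4,suppress=True)
def world(f):
    K=f["K"];T=f["world_from_camera"];U,V=np.meshgrid(np.arange(640),np.arange(400));d=f["depth"]
    return np.stack([(U-K[0,2])/K[0,0]*d,(V-K[1,2])/K[1,1]*d,d],-1)@T[:3,:3].T+T[:3,3]
def rect(P):
    (c,w,a)=cv2.minAreaRect(P.astype(np.float32)); return np.array(c),np.array(w),a
if __name__=="__main__":
    for n in("w5.npz",):
        f=dict(np.load(n)); X=world(f); Z=X[...,2]
        B=np.zeros(Z.shape,bool); B[:200,230:420]=1; B&=f["depth"]>0
        for nm,lo,hi,v0,v1 in(("plate",.049,.058,110,150),("head",.034,.042,120,185),("cast",.0,.2,0,92)):
            m=B&(Z>lo)&(Z<hi); m[:v0]=0;m[v1:]=0
            m=cv2.morphologyEx(m.astype(np.uint8),cv2.MORPH_OPEN,np.ones((3,3)))
            k,l,st,_=cv2.connectedComponentsWithStats(m); 
            if k<2: print(nm,"none");continue
            i=1+np.argmax(st[1:,4]); P=X[l==i]; c,w,a=rect(P[:,:2]); print(nm,st[i],"c",c,"size",w,"ang %.1f"%a,"z %.4f"%np.median(P[:,2]))
        # brass tube edge direction
        m=cv2.inRange(cv2.cvtColor(f["frame"],cv2.COLOR_RGB2HSV),(8,110,80),(30,255,255));m[80:]=0;m[:,:300]=0
        vu=np.argwhere(m>0); P=np.array([pt(f,u,v,.03)[:2] for v,u in vu]); q=P-P.mean(0); e=np.linalg.svd(q,full_matrices=False)[2][0]
        print("tube dir ang",np.degrees(np.arctan2(e[1],e[0])),"c",P.mean(0))
E
python3 hd.py
```

```text
plate [299 133  51   8 402] c [0.6314 0.0523] size [0.0352 0.0048] ang 9.7 z 0.0549
head [ 300  141   48   32 1381] c [0.6345 0.0353] size [0.0364 0.0246] ang 9.1 z 0.0389
cast [  230     0   190    92 16229] c [0.6224 0.1157] size [0.1557 0.0667] ang 9.6 z 0.0104
tube dir ang -80.69101908328545 c [0.6206 0.1204]
```

Call:
arm_command:
  rows:
    - {"fingers": 0.4, "x": 0.012, "y": 0.002, "z": 0.02, "ax": 0, "ay": 0, "az": 0}
    - {"fingers": 0.4, "x": 0.014, "y": 0.002, "z": 0.03, "ax": 0, "ay": 0, "az": 0}
    - {"fingers": 0.4, "x": 0, "y": 0, "z": 0.03, "ax": 0, "ay": 0, "az": 0}
    - {"fingers": 0.4, "x": 0, "y": 0, "z": 0, "ax": 0, "ay": 0, "az": 0}
    - {"fingers": 0.4, "x": 0, "y": 0, "z": 0, "ax": 0, "ay": 0, "az": 0}
    - {"fingers": 0.4, "x": 0, "y": 0, "z": 0, "ax": 0, "ay": 0, "az": 0}

```text
clock: 15.18
tcp_pos: [0.6345, 0.0254, 0.0951]
orientation: [2.038, 2.388, 0.001]
contact_force: [0.1, -0.6, 0.5]
grip_width: 0.0599
gripper_force: 0.0
```

```bash
cat > avg.py <<'E'
# average state over n readings; jig-frame offset to target given
import sys
from hd import *
from scipy.spatial.transform import Rotation as Ro
n=int(sys.argv[1]); tgt=np.array(list(map(float,sys.argv[2:5]))); P=[];A=[];G=[];Fs=[]
for i in range(n):
    f=r.grab_frame("wrist"); o=r.get_obs(); R=Ro.from_rotvec(o["orientation"]).as_matrix()
    P.append(o["tcp_pos"]); A.append(R); G.append((o["grip_width"],o["gripper_force"])); Fs.append(o["contact_force"])
np.savez("wl.npz",**f)
R=Ro.from_matrix(A).mean().as_matrix(); p=np.mean(P,0)
print("clk %.2f"%o["clock"],"tcp",p,"sd",np.std(P,0),"ang %.2f"%((np.degrees(np.arctan2(R[1,1],R[0,1]))+90)%180-90),"tool shift mm",R.T@(tgt-p)*1000,"grip",np.mean(G,0),"F",np.mean(Fs,0))
E
python3 avg.py 6 0.6347 0.036 0.025
```

```text
clk 15.48 tcp [0.6347 0.0267 0.0952] sd [0.0003 0.0006 0.0004] ang 9.12 tool shift mm [ 9.1789  1.3062 70.204 ] grip [0.0598 0.    ] F [-0.0847  0.0952 -0.0386]
```

Call:
arm_command:
  rows:
    - {"fingers": 0.4, "x": 0.0092, "y": 0.0013, "z": 0, "ax": 0, "ay": 0, "az": -0.3}
    - {"fingers": 0.4, "x": 0, "y": 0, "z": 0.015, "ax": 0, "ay": 0, "az": 0}
    - {"fingers": 0.4, "x": 0, "y": 0, "z": 0.02, "ax": 0, "ay": 0, "az": 0}
    - {"fingers": 0.4, "x": 0, "y": 0, "z": 0.018, "ax": 0, "ay": 0, "az": 0}
    - {"fingers": 0.4, "x": 0, "y": 0, "z": 0.012, "ax": 0, "ay": 0, "az": 0}
    - {"fingers": 0.4, "x": 0, "y": 0, "z": 0.005, "ax": 0, "ay": 0, "az": 0}
    - {"fingers": 0.4, "x": 0, "y": 0, "z": 0, "ax": 0, "ay": 0, "az": 0}
    - {"fingers": 0.4, "x": 0, "y": 0, "z": 0, "ax": 0, "ay": 0, "az": 0}

```text
clock: 16.15
tcp_pos: [0.6337, 0.0371, 0.0237]
orientation: [2.029, 2.398, 0.0]
contact_force: [1.1, -0.5, 0.8]
grip_width: 0.0598
gripper_force: 0.0
```

```bash
python3 avg.py 6 0.6347 0.036 0.025
python3 - <<'E'
from h import *
f=dict(np.load("wl.npz")); save("w6.png",f["frame"])
E
```

```text
clk 16.45 tcp [0.634  0.0371 0.0242] sd [0.0001 0.     0.0001] ang 9.50 tool shift mm [-1.1841  0.5181 -0.776 ] grip [0.0597 0.    ] F [-0.0022 -0.0958  0.1158]
```

View pics/w6.png

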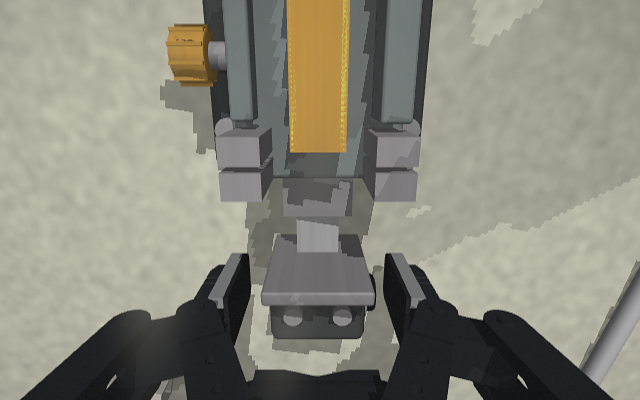

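The head is centred between the open pads (block 262–372 px, pads at 235 and 397). Closing.

Call:
arm_command:
  rows:
    - {"fingers": 0.4, "x": 0, "y": 0.0005, "z": 0, "ax": 0, "ay": 0, "az": 0}
    - {"fingers": -1, "x": 0, "y": 0, "z": 0, "ax": 0, "ay": 0, "az": 0}
    - {"fingers": -1, "x": 0, "y": 0, "z": 0, "ax": 0, "ay": 0, "az": 0}
    - {"fingers": -1, "x": 0, "y": 0, "z": 0, "ax": 0, "ay": 0, "az": 0}
    - {"fingers": -1, "x": 0, "y": 0, "z": 0, "ax": 0, "ay": 0, "az": 0}
    - {"fingers": -1, "x": 0, "y": 0, "z": 0, "ax": 0, "ay": 0, "az": 0}
    - {"fingers": -1, "x": 0, "y": 0, "z": 0, "ax": 0, "ay": 0, "az": 0}
  grip_force: 40

```text
clock: 17.03
tcp_pos: [0.6345, 0.0356, 0.0242]
orientation: [2.03, 2.395, 0.0]
contact_force: [-0.3, -2.4, 5.1]
grip_width: 0.0354
gripper_force: 41.4
```

```bash
python3 avg.py 5 0.6347 0.036 0.025; sed -i 's/"w5.npz",/"wl.npz",/' hd.py; sed -i 's/110,150)/200,320)/; s/B\[:200,230:420\]/B[:350,230:420]/' hd.py; python3 hd.py | head -1
```

```text
clk 17.28 tcp [0.6345 0.0355 0.0242] sd [0. 0. 0.] ang 9.42 tool shift mm [ 0.4137  0.2557 -0.8295] grip [ 0.0356 41.4098] F [-0.2557 -3.0683  5.0874]
plate [ 260  282  114   23 2430] c [0.6316 0.0507] size [0.036  0.0064] ang 9.3 z 0.0545
```

The catch is free: the spring load shows as −3 N in y, and the arm is about 1.6 mm out and held. Letting it out slowly.

Call:
arm_command:
  rows:
    - {"fingers": -1, "x": -0.003, "y": 0, "z": 0, "ax": 0, "ay": 0, "az": 0}
    - {"fingers": -1, "x": -0.005, "y": 0, "z": 0, "ax": 0, "ay": 0, "az": 0}
    - {"fingers": -1, "x": -0.006, "y": 0, "z": 0, "ax": 0, "ay": 0, "az": 0}
    - {"fingers": -1, "x": -0.006, "y": 0, "z": 0, "ax": 0, "ay": 0, "az": 0}
    - {"fingers": -1, "x": -0.006, "y": 0, "z": 0, "ax": 0, "ay": 0, "az": 0}
    - {"fingers": -1, "x": -0.006, "y": 0, "z": 0, "ax": 0, "ay": 0, "az": 0}
    - {"fingers": -1, "x": -0.006, "y": 0, "z": 0, "ax": 0, "ay": 0, "az": 0}
    - {"fingers": -1, "x": -0.006, "y": 0, "z": 0, "ax": 0, "ay": 0, "az": 0}
    - {"fingers": -1, "x": -0.004, "y": 0, "z": 0, "ax": 0, "ay": 0, "az": 0}
    - {"fingers": -1, "x": -0.002, "y": 0, "z": 0, "ax": 0, "ay": 0, "az": 0}

```text
clock: 18.12
tcp_pos: [0.6428, -0.0139, 0.0242]
orientation: [2.031, 2.395, 0.0]
contact_force: [0.1, -2.5, 6.9]
grip_width: 0.0354
gripper_force: 41.5
```

Call:
arm_command:
  rows:
    - {"fingers": -1, "x": 0, "y": 0, "z": 0, "ax": 0, "ay": 0, "az": 0}
    - {"fingers": -1, "x": 0, "y": 0, "z": 0, "ax": 0, "ay": 0, "az": 0}
    - {"fingers": -1, "x": 0, "y": 0, "z": 0, "ax": 0, "ay": 0, "az": 0}

```text
clock: 18.37
tcp_pos: [0.6427, -0.0137, 0.0242]
orientation: [2.03, 2.395, 0.0]
contact_force: [-0.6, -2.6, 6.0]
grip_width: 0.0355
gripper_force: 41.6
```

```bash
python3 avg.py 5 0.6347 0.036 0.025;  python3 hd.py | head -1
python3 - <<'E'
from h import *
f=dict(np.load("wl.npz")); save("w7.png",cv2.resize(f["frame"][60:310,220:420],None,fx=2.4,fy=2.4,interpolation=2))
E
```

```text
clk 18.62 tcp [ 0.6427 -0.0137  0.0242] sd [0. 0. 0.] ang 9.42 tool shift mm [50.2925  0.2353 -0.9005] grip [ 0.0355 41.6012] F [-0.1349 -2.6971  6.3477]
plate [ 260  282  114   23 2461] c [0.6399 0.0015] size [0.036  0.0063] ang 9.1 z 0.0546hd.py:20: RuntimeWarning: Mean of empty slice.
  vu=np.argwhere(m>0); P=np.array([pt(f,u,v,.03)[:2] for v,u in vu]); q=P-P.mean(0); e=np.linalg.svd(q,full_matrices=False)[2][0]
  ret = ret.dtype.type(ret / rcount)
Traceback (most recent call last):
  File "hd.py", line 20, in <module>
    vu=np.argwhere(m>0); P=np.array([pt(f,u,v,.03)[:2] for v,u in vu]); q=P-P.mean(0); e=np.linalg.svd(q,full_matrices=False)[2][0]
                                                                                         ~~~~~~~~~~~~~^^^^^^^^^^^^^^^^^^^^^^^
numpy.linalg.LinAlgError: 1-dimensional array given. Array must be at least two-dimensional
```

View pics/w7.png

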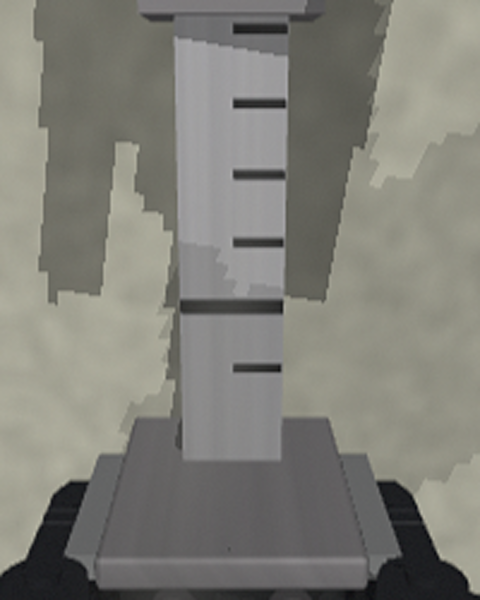

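The lines read downward from the mouth (crop y about 17) as 90 at y=28, 80 at 103, 70 at 174, 60 at 242, and full-width 50 at 306. That puts the mouth at about 91.3 mm, so the arm is about 51.3 mm out. I'll refine this numerically.

```bash
cat > sc.py <<'E'
from h import *
np.set_printoptions(precision=2,suppress=True,linewidth=150)
f=dict(np.load("wl.npz")); g=cv2.cvtColor(f["frame"],cv2.COLOR_RGB2GRAY).astype(float)
u=328; p=g[40:260,323:334].mean(1); e=np.array([-np.sin(np.radians(9.3)),np.cos(np.radians(9.3))])
s=lambda v:1000*pt(f,u,v,.025)[:2]@e
bg=cv2.medianBlur(p.astype(np.float32).reshape(-1,1),5).ravel()
big=cv2.dilate(p.reshape(-1,1),np.ones((11,1))).ravel()-p
L=[];v=0
while v<len(p):
    if big[v]>35:
        w=v
        while w<len(p) and big[w]>35: w+=1
        if w-v<12: L.append(40+np.average(np.arange(v,w),weights=big[v:w]))
        v=w
    v+=1
print("lines v",np.array(L),"s mm",np.array([s(v) for v in L]))
print("profile v40..",g[40:90,323:334].mean(1).round().astype(int))
print("left profile ",g[40:90,300:312].mean(1).round().astype(int))
print("depth",(f["depth"][55:80,305]*1000).round())
print("s at 60..70",np.array([s(v) for v in range(60,75)]))
E
python3 sc.py
```

```text
lines v [ 71.59  78.58 102.67 132.46 160.62 187.46 212.79 254.  ] s mm [ -33.85  -36.07  -43.92  -54.09  -64.19  -74.3   -84.3  -101.6 ]
profile v40.. [ 94  94  94  94  94  96  97 109 122 125 125 126 126 126 126 125 124 122 123 123 123 123 123 122 125  96  98 113 114  91  53  38  39  36  95 114 112
 111 112 111 110 125 150 158 157 157 157 157 157 157]
left profile  [ 86  87  88 100 119 124 124 125 126 126 126 127 126 127 126 126 124 123 124 123 123 123 123 123 125  95  97 112 111 110 110 110 111 111 110 110 109
 126 149 158 158 158 158 158 158 158 158 158 158 158]
depth [110. 110. 110. 110. 110. 110. 110. 110.   0. 111. 111. 114. 114. 114. 115. 115. 115. 115. 115. 115. 116. 116. 115. 115. 116.]
s at 60..70 [-30.22 -30.53 -30.84 -31.15 -31.47 -31.78 -32.09 -32.4  -32.72 -33.03 -33.35 -33.66 -33.98 -34.29 -34.61]
```

Call:
arm_command:
  rows:
    - {"fingers": -1, "x": -0.003, "y": 0, "z": 0, "ax": 0, "ay": 0, "az": 0}
    - {"fingers": -1, "x": -0.003, "y": 0, "z": 0, "ax": 0, "ay": 0, "az": 0}
    - {"fingers": -1, "x": -0.002, "y": 0, "z": 0, "ax": 0, "ay": 0, "az": 0}
    - {"fingers": -1, "x": -0.0005, "y": 0, "z": 0, "ax": 0, "ay": 0, "az": 0}
    - {"fingers": -1, "x": 0, "y": 0, "z": 0, "ax": 0, "ay": 0, "az": 0}
    - {"fingers": -1, "x": 0, "y": 0, "z": 0, "ax": 0, "ay": 0, "az": 0}
    - {"fingers": -1, "x": 0, "y": 0, "z": 0, "ax": 0, "ay": 0, "az": 0}
  grip_force: 50

```text
clock: 19.2
tcp_pos: [0.6441, -0.022, 0.0242]
orientation: [2.03, 2.395, 0.0]
contact_force: [0.2, -2.8, 5.9]
grip_width: 0.0356
gripper_force: 49.6
```

```bash
python3 avg.py 3 0.6347 0.036 0.025;  python3 hd.py 2>/dev/null| head -1; sed -i 's/g\[40:90/g[20:70/g' sc.py; python3 sc.py
python3 - <<'E'
from h import *
f=dict(np.load("wl.npz")); save("w8.png",cv2.resize(f["frame"][10:110,270:370],None,fx=6,fy=6,interpolation=2))
E
```

```text
clk 19.35 tcp [ 0.6441 -0.022   0.0242] sd [0. 0. 0.] ang 9.42 tool shift mm [58.7661  0.2142 -0.8931] grip [ 0.0354 49.6408] F [-0.6824 -3.4767  6.4181]
plate [ 260  282  114   23 2460] c [ 0.6413 -0.0068] size [0.036  0.0064] ang 9.8 z 0.0545
lines v [ 40.97  51.51  71.6  102.66 132.46 160.61 187.17 212.79 254.  ] s mm [ -32.9   -36.09  -42.34  -52.41  -62.58  -72.68  -82.68  -92.79 -110.1 ]
profile v40.. [124 124 125 126 125 124 123 122 122 122 122 122 121 122 122 124  98  61  40  32  34  32  40  95 113 111 110 110 110 110 110 110 110 115 132 152 157
 156 156 157 156 156 156 156 157 156 156 157 160 127]
left profile  [124 125 125 126 126 125 123 123 122 122 122 122 122 122 122 125  98  62  39  23  23  23  34  94 112 110 110 110 108 113 134 154 158 158 157 157 157
 158 158 158 158 157 157 157 157 157 157 157 157 157]
depth [114. 113. 114. 114. 114. 115. 113. 114. 115. 114. 115. 114. 115. 115. 116. 113. 114. 116. 115. 116. 116. 116. 116. 116. 116.]
s at 60..70 [-38.71 -39.02 -39.33 -39.64 -39.95 -40.26 -40.58 -40.89 -41.2  -41.52 -41.83 -42.15 -42.47 -42.78 -43.1 ]
```

View pics/w8.png

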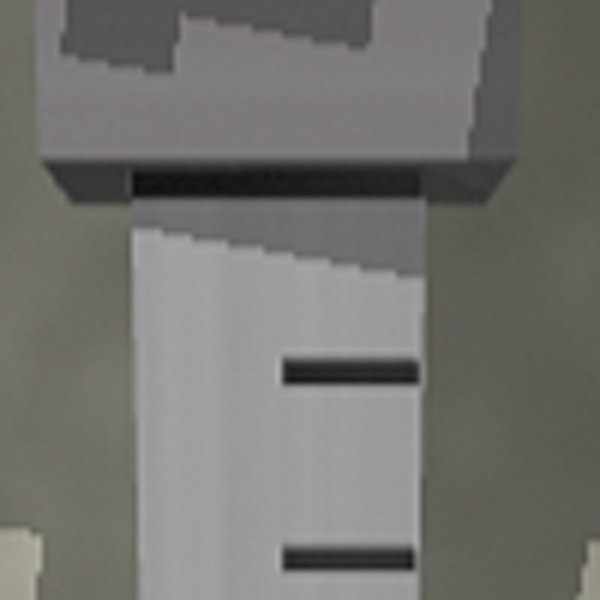

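The full-width 100 line stands right at the sleeve mouth: crop y about 183, centre s=−32.3 mm against the mouth at −32.2 mm. The lines put the arm about 60.1 mm out and the plate about 59.7 mm. The grip is steady at 50 N, so I'm handing in.

```bash
python3 -c "
from bench import r
print(r.hand_in())"
```

```text
the job is handed in; nothing more can be done
None
```

The job is handed in at about 19 s: both square tubes are in the tray, the collar is in the dish, and the head is held at 50 N with the 100 line at the sleeve mouth (about 60 mm out).

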